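Turn the upside-down tile of a trivet with a turner

TASK

One tile of the wooden trivet lies upside down, cork side up, in the end place with the thumb channel. Slide the small steel turner along the channel under the tile's edge, tip the tile over the rib into the long bay, and push it with the turner firmly up against the tile that is stuck there (hold at least 3 N for a moment, but never bear on tile or trivet with over 15 N, or the glaze chips), so that the two, glazed sides up and flat, make one rest for the saucepan. Then stand the turner on the worktop as you found it, on its flat blade, clear of the trivet, and leave the other things where they are.

Things in the scene. Friction and masses are not known exactly. Their poses are not given: they have to be found in the camera images.
- trivet: wooden trivet, 276 x 97 x 16 mm, fixed to the worktop. Origin: on its underside, 131 mm from the end with the upside-down tile, z up; x along its length, away from that end. From that end: end wall 12 mm, a place 77 mm square centred at x = -81 mm, a rib, a long bay (x = -38.5 to 138.5 mm), a 6.5 mm end wall. Floors 10 mm, wall tops 16 mm above the worktop; side walls 10 mm thick
- channel (a point): mouth of the thumb channel at the trivet's -x end: middle of its floor at the outer end face (trivet x = -131, y = 0, z = 8 mm). The channel is 44 mm wide, open to the outside, runs through the end wall and on under the tile; its floor is 8 mm above the worktop, 2 mm below the tile's underside; it ends in a step at trivet x = -98.5 mm, 20 mm inside the tile's edge
- bay (a point): point in the long bay (trivet x = 0, y = 0, z = 14 mm, axes as the trivet's): where the tile's centre is when it lies in the bay 1 mm from the rib. The rib, 4 mm wide and 4 mm high (top 14 mm above the worktop), crosses the trivet at x = -40.5 mm
- pad: thin non-slip pad in the far end of the long bay; origin and axes as the trivet's. On it sticks another tile (75 x 75 x 8 mm, right way up), which pushing under 50 N does not move. Just where it sticks differs and is not measured: its near edge, the stop for the loose tile, is at trivet x = 39 to 63 mm, and must be seen or felt
- tile_center (a point): centre of the loose tile, 75 x 75 x 8 mm, about 100 g: white glazed ceramic with a cork backing of 2 mm. Starts glaze down, cork up, in the place at trivet x = -81 mm, its top 2 mm above the walls. Its z axis is the cork side's normal: up at the start, down when the tile lies right; x at the start as the trivet's
- turner_grip (a point): centre of the turner's black handle, where to grip: handle straight along x, from 22 mm ahead to 60 mm behind this point, 15 mm wide (y), 18 mm high (z). Small rigid cranked turner, 80 g; x points to the blade's tip, z up. It stands on its flat blade with the handle level, this point 38 mm above the worktop
- turner_tip (a point): middle of the blade's front edge, at its underside: 108 mm ahead (x) of turner_grip and 38 mm below it. Blade flat steel, 62 mm long, 34 mm wide, 2.5 mm thick, its last 14 mm ground down on top to a 0.8 mm edge; at its heel a neck rises steeply to the handle
- mug: bystander: small white cup, 60 x 87 x 50 mm, origin at the underside
- garlic: bystander: garlic bulb, 60 x 57 x 58 mm, origin at the underside
- mill: bystander: small salt mill, 44 mm wide, 90 mm high, origin at the underside
- candle: bystander: tea light, 38 mm wide, 15 mm high, origin at the underside
- spice_jar: bystander: spice jar with a yellow cap, 45 mm wide, 100 mm high, origin at the underside

How it is judged:
By the outcome, as a careful person would: the job done as asked, in the order asked, and still so for the second after the job is handed in, with the robot touching nothing.
It also fails if it takes over 64 s, if anything falls off the work surface, if the arm or the gripper's body presses on something with over 40 N, if the wrist force passes 120 N, or if a joint passes its speed limit or range.

ROBOT

A 7-joint arm with a two-finger parallel gripper is mounted at the origin on a cart in front of the work surface, level with it; the furniture and walls round the work are solid. World frame = base frame: x ahead of the robot, y to its left, z up, the work surface at z = 0. Lengths are in m, angles in rad, forces in N, time in s.
With the tool pointing down it reaches from about 0.4 to 0.85 m from the base axis. Payload 10.4 kg.
Tool frame: the origin (TCP) lies midway between the tips of the shut fingers; the grasp point (between the pads) lies 19 mm behind it (manip.hold_point_z is the distance from the TCP to the grasp point, in m); z points along the fingers, y is the line along which they close (so a half turn about z gives the same grasp; the last joint's range is limited). The gripper opens to 85 mm and grips with 20 to 120 N. Pads are 22 mm wide; open, the fingers measure 114 mm over their backs; the gripper's body (76 mm by 85 mm) begins 54 mm behind the grasp point. The pads swing forward as they close: fully open they stand 13 mm farther back than shut.
Start: joints at [1.078, 0.332, -0.065, 1.46, 0.022, 1.35, -0.088], TCP at [0.283, -0.557, 0.231] pointing down, gripper open.
Joint ranges: [-2.6, 2.6], [-0.5, 2.12], [-1.47, 1.34], [0.16, 2.42], [-1.27, 4.41], [0.06, 2.06], [-2.6, 2.6]. Speed limits (rad/s): [2.22, 2.22, 2.79, 2.79, 3.14, 3.14, 3.14].

INTERFACE

Orientations are given as a unit quaternion [x, y, z, w].
In Python, from workcell import manip, eyes, job gives the robot as it stands.
- The arm moves only by the shell command python3 -m crank 'ROWS' [FORCE]. ROWS is JSON, a list that holds one entry, the list of rows, each a list of 7 numbers: the finger opening in cm, from 0 to 8.54, then the shift along the world's x, y, z in cm, then the turn, a rotation vector about the world's x, y, z in degrees. In form: [[[hand, x, y, z, ax, ay, az], ...]]. A call has 1 to 20 rows; each row shifts and turns the commanded pose from where the row before left it; what a row does not reach is not made up. A row lasts 1/8 s, in which the tool goes at most 62.5 mm and 10.7 degrees, less where a joint would pass 70% of its speed; a pose out of reach is approached as far as the arm can. A call with a gripper value outside its range is refused whole. The fingers move at their own pace and stop on an object; FORCE is the grip in N (left out, the last holds). Time passes only in rows, so rows that do not move let the fingers close. It gives the time, the measured TCP pose, the force, the opening and the grip force at its end, in the units of the state.
- manip.get_obs(): the state, without advancing time (a new reading comes with each control period).
- eyes.camera(name): name is "scene" or "top"; returns (picture, depth): 400x640x3 uint8, red, green, blue; 400x640 float32, m along the optical axis (not along the pixel's ray), 0 where there is no reading.
- eyes.camera_params(name): a dict with "fx", "fy", "cx", "cy" (pixels), "dist" ([k1, k2, p1, p2, k3] as OpenCV has them; the pictures are not rectified), "world_from_camera" (4x4, takes a point from camera to world coordinates). Camera axes: x right, y down, z forward; pixel columns grow to the right and rows downward; lengths in m; the calibration is good to about 2 mm. A picture is of the moment at which its call begins. camera_params takes no time and is no camera call.
- job.hand_in(): hands the job in; it is judged then, once.
The state is a dict: "clock": time; "joint_pos": joint angles; "joint_velocities": joint speeds; "tau": joint torques, N m; "position": TCP position; "ee_rot": TCP orientation; "ft_force": force on the tool from outside, world axes, zero at the start; "torque": the same for the moment, N m; "grip_width": opening from 0.0 (shut) to 1.0 (fully open); "grasp_force": force on a finger pad.
Only numpy, scipy, OpenCV 4.12 (cv2) and the standard library are available. Lean on these libraries where they do the work, as an engineer would, in place of code of your own. Each camera call takes 0.05 s, during which the arm holds its last target. There are 200 camera calls.

## Working session

There is one attempt and no reset: what is moved stays moved. The work goes in short steps, Python scripts to look and compute and a shell command to move; the robot and the scene stay as the last step left them, time stands still between calls to the robot, and variables do not carry over. Pictures are saved under pics/ and viewed, at most 13 in all, crops included, and the job is handed in when it is done.

```bash
ls; mkdir -p pics; python3 - <<'E'
from workcell import manip, eyes, job
import cv2,numpy as np
o=manip.get_obs(); print(o['clock'],o['position'],o['ee_rot'],o['ft_force'],o['grip_width'],manip.hold_point_z)
for n in ('scene','top'):
    p,d=eyes.camera(n); np.savez(f'{n}0.npz',p=p,d=d); cv2.imwrite(f'pics/{n}0.png',p[:,:,::-1])
    c=eyes.camera_params(n); print(n,c['fx'],c['dist'],np.round(c['world_from_camera'],3).tolist())
E
```

```text
pics
0.0 [ 0.28278993 -0.55692912  0.23049839] [ 9.72526147e-01  2.32792521e-01 -2.00964331e-04 -7.04182127e-04] [ 0.01386442  0.25284491 -0.47587676] 1.001538985781752 0.0187
scene 381.318102115679 [-0.04749861  0.          0.          0.          0.        ] [[-0.831, -0.32, 0.456, 0.085], [-0.557, 0.462, -0.69, 0.715], [0.011, -0.827, -0.562, 0.603], [0.0, 0.0, 0.0, 1.0]]
top 506.7379410652321 [-0.01212047  0.          0.          0.          0.        ] [[-0.02, -0.998, 0.068, 0.469], [-1.0, 0.02, 0.002, 0.062], [-0.003, -0.068, -0.998, 1.164], [0.0, 0.0, 0.0, 1.0]]
```

View pics/top0.png

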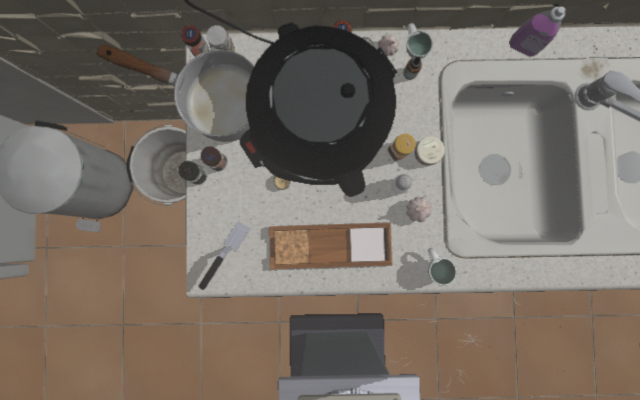

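View pics/scene0.png

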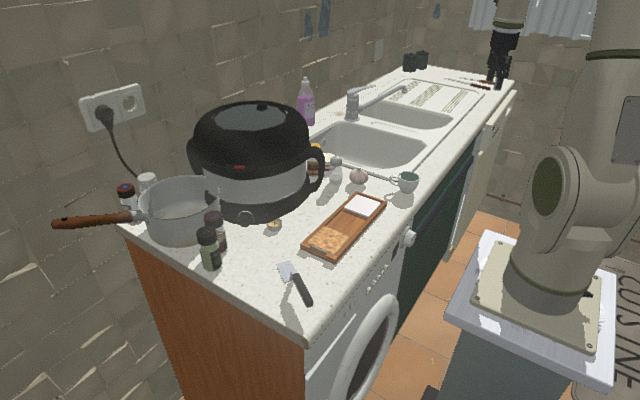

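The top view shows the trivet from (269,247) to (391,245). The cork tile is at (292,247), the stuck white tile at (367,245), and the turner's handle is at (210,272) with its blade at (237,235). Next I measure their poses.

```bash
cat > h.py <<'E'
import cv2,numpy as np
from workcell import manip,eyes,job
def cast(n,uv,z):
    c=eyes.camera_params(n);K=np.array([[c['fx'],0,c['cx']],[0,c['fy'],c['cy']],[0,0,1]])
    q=cv2.undistortPoints(np.float64(uv).reshape(-1,1,2),K,np.array(c['dist'])).reshape(-1,2)
    T=np.array(c['world_from_camera']);r=np.c_[q,np.ones(len(q))]@T[:3,:3].T
    return T[:3,3]+r*((z-T[2,3])/r[:,2])[:,None]
def mask_rect(n,m,z):
    cs,_=cv2.findContours(m.astype(np.uint8),cv2.RETR_EXTERNAL,cv2.CHAIN_APPROX_NONE)
    c=max(cs,key=cv2.contourArea).reshape(-1,2)
    P=cast(n,c,z)[:,:2]
    r=cv2.minAreaRect((P*1000).astype(np.float32))
    return c,P,r
E
python3 - <<'E'
from h import *
p=np.load('top0.npz')['p'];hsv=cv2.cvtColor(p,cv2.COLOR_RGB2HSV)
big=cv2.resize(p[200:300,185:405],None,fx=3.6,fy=3.6,interpolation=cv2.INTER_CUBIC);cv2.imwrite('pics/crop0.png',big[:,:,::-1])
roi=np.zeros(p.shape[:2],bool);roi[215:280,260:400]=1
wood=roi&(hsv[...,1]>70)
c,P,r=mask_rect('top',wood,.016);print('trivet',r,c.min(0),c.max(0))
w=roi&(hsv[...,1]<40)&(hsv[...,2]>150);w[:,:345]=0;w[:226]=0;w[264:]=0;w[:,386:]=0
c,P,r=mask_rect('top',w,.018);print('white',r,c.min(0),c.max(0))
roi[:]=0;roi[215:292,192:255]=1
dk=roi&(hsv[...,2]<75)
c,P,r=mask_rect('top',dk,.047);print('handle',r,c.min(0),c.max(0))
for y in (250,262,240,235,230,225): print(y,p[y,200:252:3].tolist())
E
```

```text
trivet ((449.34954833984375, 36.593475341796875), (95.81716918945312, 273.8143615722656), 0.6156288981437683) [269 223] [391 268]
white ((450.80657958984375, -47.051361083984375), (73.95946502685547, 74.8276596069336), 0.7306292057037354) [350 228] [384 261]
handle ((395.7235107421875, 300.4898986816406), (13.013453483581543, 78.25497436523438), 56.747955322265625) [199 257] [221 288]
250 [[173, 172, 166], [173, 170, 166], [171, 169, 165], [174, 171, 165], [171, 168, 162], [137, 135, 131], [127, 126, 122], [122, 121, 120], [135, 136, 142], [137, 138, 144], [153, 152, 151], [156, 155, 152], [151, 150, 153], [171, 169, 162], [173, 170, 164], [170, 168, 163], [173, 171, 166], [162, 161, 155]]
262 [[125, 123, 119], [125, 123, 119], [126, 125, 120], [172, 170, 164], [149, 148, 143], [59, 56, 56], [63, 60, 59], [103, 102, 99], [175, 173, 168], [168, 166, 160], [171, 169, 163], [176, 174, 168], [176, 173, 168], [174, 170, 166], [173, 170, 166], [170, 168, 163], [176, 174, 168], [176, 174, 169]]
240 [[171, 169, 163], [172, 170, 165], [169, 167, 161], [171, 168, 164], [172, 171, 165], [173, 1
[... 446 characters left out ...]
154, 162], [152, 152, 160], [150, 150, 155], [169, 168, 162], [173, 171, 165]]
230 [[168, 167, 162], [170, 167, 161], [170, 167, 161], [170, 168, 163], [174, 173, 167], [172, 170, 164], [169, 167, 161], [172, 170, 165], [168, 166, 161], [175, 173, 168], [156, 154, 149], [151, 152, 158], [150, 152, 159], [154, 155, 163], [154, 155, 163], [157, 157, 165], [156, 156, 159], [169, 168, 162]]
225 [[168, 166, 161], [170, 167, 162], [175, 174, 168], [171, 169, 164], [163, 161, 156], [173, 172, 167], [175, 173, 168], [177, 175, 169], [175, 173, 169], [168, 166, 160], [171, 169, 164], [164, 161, 156], [154, 154, 162], [155, 156, 163], [153, 155, 161], [160, 161, 165], [171, 170, 165], [174, 171, 165]]
```

View pics/crop0.png

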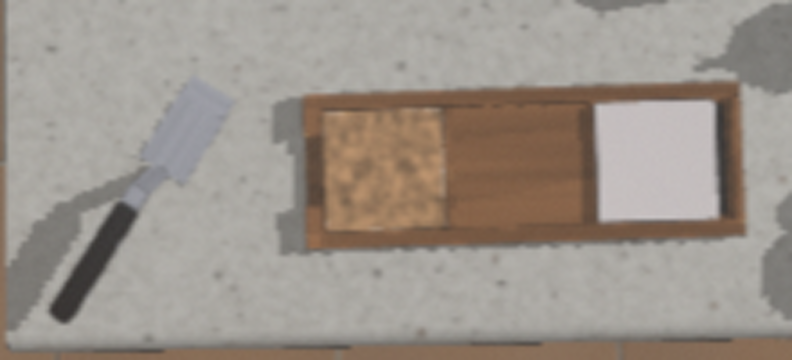

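The crop shows the turner pointing up-right, with its blade end near crop (213,90). The thumb channel opens at the trivet's left end at (312,172), and the stuck tile's near edge is at x=595. I check the blade before moving.

```bash
python3 - <<'E'
from h import *
p=np.load('top0.npz')['p'].astype(int)
m=np.zeros(p.shape[:2],bool);m[215:258,215:252]=1
m&=(p[...,2]-p[...,0]>=4)&(p[...,0]>128)
c,P,r=mask_rect('top',m,.002);print('blade',r)
# scene-view check of handle, trivet, tile
p=np.load('scene0.npz')['p'];hsv=cv2.cvtColor(p,cv2.COLOR_RGB2HSV)
roi=np.zeros(p.shape[:2],bool);roi[190:265,295:390]=1
c,P,r=mask_rect('scene',roi&(hsv[...,1]>70),.016);print('trivet scene',r,cv2.boxPoints(r).tolist())
roi[:]=0;roi[265:310,285:318]=1
c,P,r=mask_rect('scene',roi&(hsv[...,2]<80),.040);print('handle scene',r)
E
```

```text
blade ((464.0466003417969, 257.2810363769531), (32.18999481201172, 89.45446014404297), 57.15830612182617)
trivet scene ((445.3614807128906, 43.82128143310547), (101.99726104736328, 287.3975524902344), 0.7167519330978394) [[392.56927490234375, 186.87086486816406], [396.1644287109375, -100.50421142578125], [498.1536865234375, -99.22830200195312], [494.55853271484375, 188.1467742919922]]
handle scene ((376.79193115234375, 316.10491943359375), (13.108537673950195, 43.270511627197266), 56.83320617675781)
```

```bash
python3 -m crank '[[[8,1.6,5.3,0,0,0,7.5],[8,1.6,5.3,0,0,0,7.5],[8,1.6,5.3,0,0,0,7.5],[8,1.6,5.3,0,0,0,7.5],[8,1.6,5.3,0,0,0,7.5],[8,1.6,5.3,0,0,0,7.5],[8,1.6,5.3,0,0,0,7.5],[8,1.6,5.3,0,0,0,7.5],[7,0,5.3,0,0,0,7.5],[7,0,5.3,0,0,0,7.5],[6,0,5.3,0,0,0,7.5],[6,0,5.3,0,0,0,7.5],[6,0,5.3,-2.5,0,0,7.5],[6,0,5.3,-2.5,0,0,7.5],[6,0,5.3,-2.5,0,0,7.5],[6,0,5.3,-2.5,0,0,7.5],[6,0,0,0,0,0,0]]]'
```

```text
clock: 2.22
position: [0.408, 0.2942, 0.1288]
ee_rot: [0.281, 0.96, -0.0, -0.003]
ft_force: [-0.0, -1.2, 0.7]
grip_width: 0.708
grasp_force: 0.0
```

```bash
python3 -m crank '[[[5,0.4,-0.35,-3,0,0,-0.4],[4.5,0,0,-3,0,0,0],[4,0,0,-2.5,0,0,0],[4,0,0,-1.5,0,0,0],[4,0,0,-0.95,0,0,0],[3,0,0,0,0,0,0],[1,0,0,0,0,0,0],[0,0,0,0,0,0,0],[0,0,0,0,0,0,0],[0,0,0,0,0,0,0],[0,0,0,0,0,0,0],[0,0,0,0,0,0,0],[0,0,0,0,0,0,0]]]' 90; python3 - <<'E'
from workcell import manip
o=manip.get_obs();print(o['position'],o['ee_rot'],o['ft_force'],o['torque'],o['grip_width'],o['grasp_force'])
E
```

```text
clock: 3.85
position: [0.4153, 0.2876, 0.0225]
ee_rot: [0.288, 0.958, 0.0, 0.0]
ft_force: [-1.1, -0.1, 5.9]
grip_width: 0.152
grasp_force: 89.5
[0.41533925 0.28761271 0.02253074] [2.88008709e-01 9.57627602e-01 4.17222848e-04 4.31495681e-04] [-1.11257785 -0.12191231  5.9076617 ] [-0.23852196  0.24909625 -0.03152775] 0.1515215976498435 89.548419713974
```

```bash
python3 -m crank '[[[0,0,0,1.5,0,0,0],[0,0,0,2,0,0,0],[0,0,0.5,1.5,0,0,-7],[0,0.8,0.6,0,0,0,-7],[0,0.8,0,0,0,0,-7],[0,0.8,0,0,0,0,-7],[0,0.8,0,0,0,0,-7],[0,0,0,0,0,0,-7],[0,0,0,0,0,0,-7],[0,0,0,0,0,0,-7],[0,0,0,0,0,0,0],[0,0,0,0,0,0,0]]]'; python3 - <<'E'
from h import *
o=manip.get_obs();print(o['position'],o['ee_rot'],o['ft_force'],o['torque'])
p,d=eyes.camera('top');np.savez('top1.npz',p=p,d=d)
a=cv2.resize(p[215:280,180:310],None,fx=6,fy=6,interpolation=cv2.INTER_CUBIC)[:,:,::-1]
p,d=eyes.camera('scene');np.savez('scene1.npz',p=p,d=d)
cv2.imwrite('pics/a1.png',a)
b=cv2.resize(p[160:320,250:400],None,fx=3.7,fy=3.7,interpolation=cv2.INTER_CUBIC)[:,:,::-1];cv2.imwrite('pics/b1.png',b)
E
```

```text
clock: 5.35
position: [0.4472, 0.2983, 0.0726]
ee_rot: [0.703, 0.711, 0.0, 0.0]
ft_force: [0.9, -0.2, -0.4]
grip_width: 0.153
grasp_force: 88.7
[0.44715656 0.29832364 0.07255301] [7.02944391e-01 7.11244675e-01 4.18854702e-04 1.40140351e-04] [ 0.92960064 -0.17001175 -0.43127332] [0.10018827 0.0572785  0.01280528]
```

View pics/a1.png

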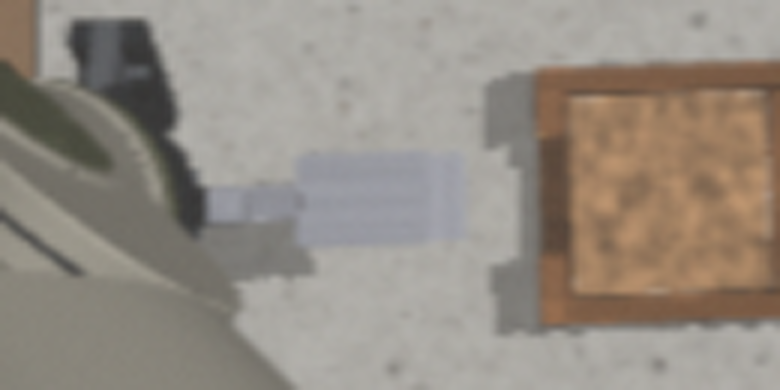

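View pics/b1.png

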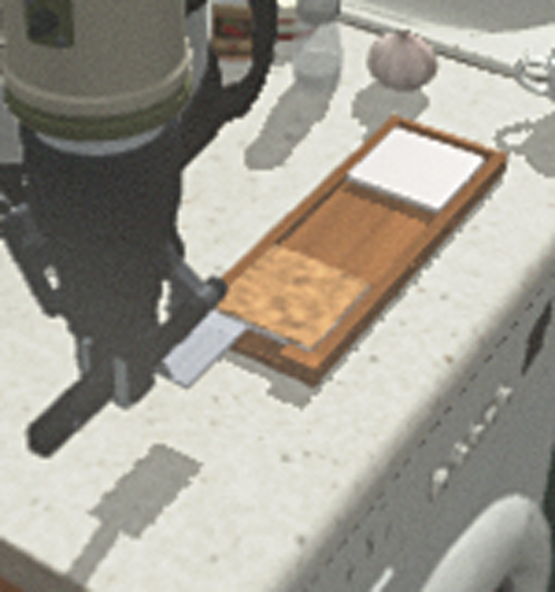

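In the top crop the blade spans (300–465, 150–245), the channel mouth is at (538, 137–252) and the tile's near edge is at x≈570. The scene crop shows the blade level, the handle gripped, and a clear bay. I convert these to positions.

```bash
python3 - <<'E'
from h import *
f=lambda x,y:((x+.5)/6-.5+180,(y+.5)/6-.5+215)
print('blade',np.round(cast('top',[f(465,155),f(465,241),f(300,150),f(300,246)],.051)*1000,1).tolist())
print('mouth',np.round(cast('top',[f(538,71),f(541,326)],.016)*1000,1).tolist(),np.round(cast('top',[f(541,137),f(543,252)],.012)*1000,1).tolist())
print('tile',np.round(cast('top',[f(571,94),f(573,295)],.018)*1000,1).tolist())
p=np.load('top1.npz')['p'].astype(int)
m=np.zeros(p.shape[:2],bool);m[235:262,226:265]=1
m&=(p[...,2]-p[...,0]>=4)&(p[...,0]>128)
c,P,r=mask_rect('top',m,.051);print('blade',r)
E
```

```text
blade [[464.1, 196.7, 51.0], [432.8, 197.1, 51.0], [467.1, 257.0, 51.0], [432.1, 257.4, 51.0]]
mouth [[495.0, 173.0, 16.0], [399.3, 173.2, 16.0]] [[470.1, 172.6, 12.0], [426.8, 172.5, 12.0]]
tile [[486.0, 160.5, 18.0], [410.7, 160.9, 18.0]]
blade ((449.18682861328125, 232.17758178710938), (65.79559326171875, 32.75821304321289), 89.30196380615234)
```

```bash
python3 -m crank '[[[0,0,0,-1.5,0,0,0],[0,0,0,-1.5,0,0,0],[0,0,0,-1.0,0,0,0],[0,0,0,-0.1,0,0,0],[0,0,-1.2,0,0,0,0],[0,0,-1.2,0,0,0,0],[0,0,-0.8,0,0,0,0],[0,0,0,0,0,0,0],[0,0,0,0,0,0,0]]]'; python3 - <<'E'
from h import *
o=manip.get_obs();print(o['position'],o['ft_force'],o['torque'])
p,d=eyes.camera('scene');np.savez('scene2.npz',p=p,d=d)
q,d=eyes.camera('top')
b=cv2.resize(p[225:275,280:350],None,fx=8,fy=8,interpolation=cv2.INTER_CUBIC)[:,:,::-1]
a=cv2.resize(q[225:275,220:300],None,fx=7,fy=7,interpolation=cv2.INTER_CUBIC)[:,:560,::-1]
cv2.imwrite('pics/b2.png',cv2.resize(np.vstack([b,a]),None,fx=.79,fy=.79))
E
```

```text
clock: 6.58
position: [0.4471, 0.2664, 0.0311]
ee_rot: [0.704, 0.71, 0.0, 0.0]
ft_force: [-1.1, -0.3, -0.2]
grip_width: 0.156
grasp_force: 88.7
[0.44707015 0.26642597 0.03106556] [-1.10663389 -0.31420732 -0.18539701] [0.01717236 0.07324897 0.01290597]
```

View pics/b2.png

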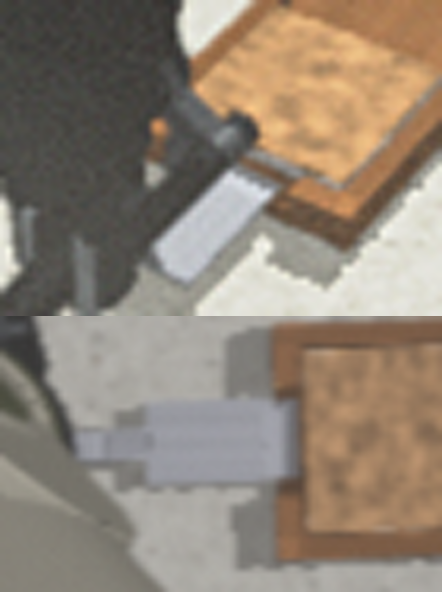

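The blade sits centred in the channel, its tip at the tile's edge (lower half, about (300,440)). Contact forces are about 1 N. I slide it under.

```bash
python3 -m crank '[[[0,0,-0.5,0,0,0,0],[0,0,-0.4,0,0,0,0],[0,0,-0.4,0,0,0,0],[0,0,0,0,0,0,0]]]';  python3 -m crank '[[[0,0,-0.3,0,0,0,0],[0,0,-0.3,0,0,0,0],[0,0,0,0,0,0,0],[0,0,0,0,0,0,0]]]'
```

```text
clock: 7.18
position: [0.4471, 0.2526, 0.0308]
ee_rot: [0.704, 0.71, -0.0, 0.0]
ft_force: [0.5, -0.7, -0.3]
grip_width: 0.156
grasp_force: 88.7
clock: 7.68
position: [0.447, 0.2468, 0.0308]
ee_rot: [0.704, 0.71, -0.0, 0.0]
ft_force: [-1.1, -0.7, -0.3]
grip_width: 0.157
grasp_force: 88.8
```

```bash
python3 -m crank '[[[0,0,-0.2,0.55,0,0,0],[0,0,-0.2,0.52,0,0,0],[0,0,-0.13,0.5,0,0,0],[0,0,-0.13,0.48,0,0,0],[0,0,-0.2,0.46,0,0,0],[0,0,-0.22,0.46,0,0,0],[0,0,-0.28,0.42,0,0,0],[0,0,-0.3,0.41,0,0,0],[0,0,0,0,0,0,0]]]'; python3 - <<'E'
from h import *
p,d=eyes.camera('scene');np.savez('scene3.npz',p=p,d=d)
q,d=eyes.camera('top')
b=cv2.resize(p[185:275,280:400],None,fx=5,fy=5,interpolation=cv2.INTER_CUBIC)[:,:,::-1]
a=cv2.resize(q[220:275,220:400],None,fx=3.3333,fy=3.3333,interpolation=cv2.INTER_CUBIC)[:,:600,::-1]
cv2.imwrite('pics/b3.png',cv2.resize(np.vstack([b,a[:140]]),None,fx=1,fy=1))
E
```

```text
clock: 8.8
position: [0.4472, 0.2303, 0.0692]
ee_rot: [0.704, 0.71, 0.0, 0.0]
ft_force: [0.1, 0.8, -0.8]
grip_width: 0.154
grasp_force: 88.6
```

View pics/b3.png

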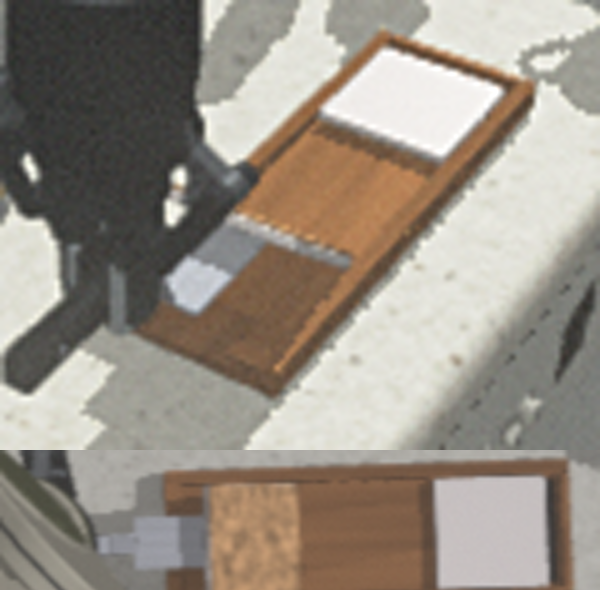

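The tile is tipped about 40°: its cork side is foreshortened to 212–300 in the lower strip, and the blade is under it. I continue the arc.

```bash
python3 -m crank '[[[0,0,-0.34,0.37,0,0,0],[0,0,-0.37,0.34,0,0,0],[0,0,-0.4,0.3,0,0,0],[0,0.03,-0.43,0.28,0,0,0],[0,0.03,-0.45,0.23,0,0,0],[0,0,-0.47,0.2,0,0,0],[0,0,0,0,0,0,0]]]'; python3 - <<'E'
from h import *
p,d=eyes.camera('scene');np.savez('scene4.npz',p=p,d=d)
q,d=eyes.camera('top')
b=cv2.resize(p[185:275,280:400],None,fx=5,fy=5,interpolation=cv2.INTER_CUBIC)[:,:,::-1]
a=cv2.resize(q[220:275,220:400],None,fx=3.3333,fy=3.3333,interpolation=cv2.INTER_CUBIC)[:,:600,::-1]
cv2.imwrite('pics/b4.png',cv2.resize(np.vstack([b,a[:140]]),None,fx=1,fy=1))
E
```

```text
clock: 9.78
position: [0.4477, 0.2055, 0.0861]
ee_rot: [0.704, 0.71, 0.0, 0.0]
ft_force: [-0.1, -0.1, -1.7]
grip_width: 0.155
grasp_force: 88.7
```

View pics/b4.png

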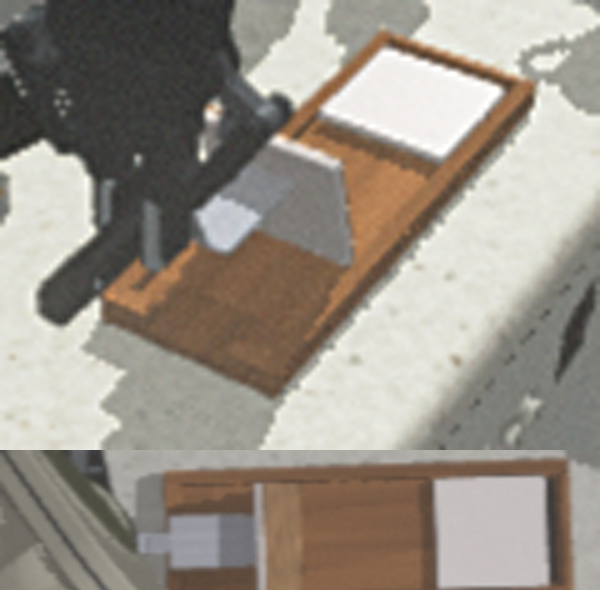

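The tile stands at about 70°, with the blade behind its glazed side. I push it gently over.

```bash
python3 -m crank '[[[0,0,-0.35,0.15,0,0,0],[0,0,-0.35,0.1,0,0,0],[0,0,-0.35,0.05,0,0,0],[0,0,-0.35,0,0,0,0],[0,0,-0.35,0,0,0,0],[0,0,-0.35,0,0,0,0],[0,0,-0.35,0,0,0,0],[0,0,-0.3,0,0,0,0],[0,0,0,0,0,0,0],[0,0,0,0,0,0,0]]]'; python3 - <<'E'
from h import *
p,d=eyes.camera('scene');np.savez('scene5.npz',p=p,d=d)
q,d=eyes.camera('top');np.savez('top5.npz',p=q,d=d)
b=cv2.resize(p[185:275,280:400],None,fx=5,fy=5,interpolation=cv2.INTER_CUBIC)[:,:,::-1]
a=cv2.resize(q[220:275,220:400],None,fx=3.3333,fy=3.3333,interpolation=cv2.INTER_CUBIC)[:,:600,::-1]
cv2.imwrite('pics/b5.png',cv2.resize(np.vstack([b,a[:140]]),None,fx=1,fy=1))
E
```

```text
clock: 11.12
position: [0.4476, 0.1786, 0.0891]
ee_rot: [0.704, 0.71, 0.0, 0.0]
ft_force: [0.8, 0.0, -1.2]
grip_width: 0.154
grasp_force: 88.7
```

View pics/b5.png

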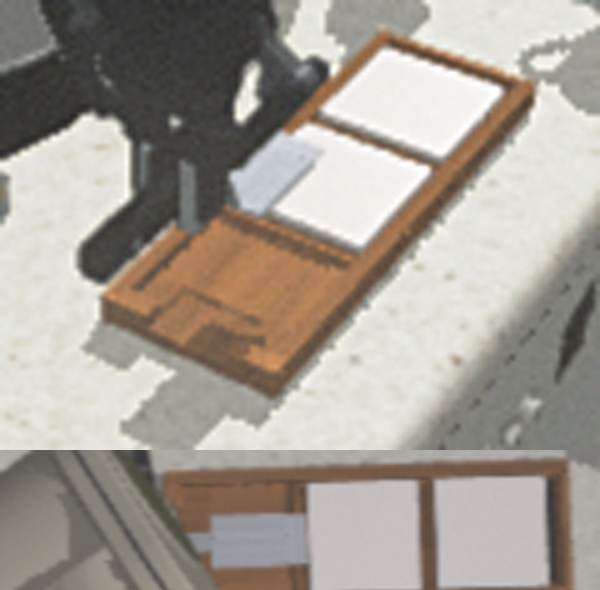

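The tile now lies glazed side up and flat in the bay, near edge at about column 308 of the lower strip. The gap to the stuck tile runs over columns 420–434. I back off, lower the blade to just above the rib, and push.

```bash
python3 -m crank '[[[0,0,0.7,0,0,0,0],[0,0,0.7,-0.5,0,0,0],[0,0,0,-1.5,0,0,0],[0,0,0,-1.5,0,0,0],[0,0,0,-1.2,0,0,0],[0,0,0,-0.48,0,0,0],[0,0,0,0,0,0,0],[0,0,0,0,0,0,0]]]'; python3 - <<'E'
from h import *
f=lambda x,y:((x+.5)/3.3333-.5+220,(y+.5-450)/3.3333-.5+220)
print(np.round(cast('top',[f(308,482),f(312,588),f(420,535),f(434,480),f(437,588)],.018)*1000,1).tolist())
o=manip.get_obs();print(o['position'],o['ft_force'])
E
```

```text
clock: 12.22
position: [0.4479, 0.1926, 0.0376]
ee_rot: [0.704, 0.71, 0.0, 0.0]
ft_force: [0.7, 0.2, -0.3]
grip_width: 0.155
grasp_force: 88.7
[[486.6, 76.2, 18.0], [415.1, 74.9, 18.0], [449.3, 1.2, 18.0], [486.2, -9.2, 18.0], [413.4, -9.5, 18.0]]
[0.44786834 0.19261458 0.03762948] [ 0.67330876  0.19653344 -0.27813355]
```

```bash
python3 -m crank '[[[0,0,-0.7,0,0,0,0],[0,0,-0.7,0,0,0,0],[0,0,-0.3,0,0,0,0],[0,0,-0.3,0,0,0,0],[0,0.02,-0.2,0,0,0,0],[0,0,0,0,0,0,0]]]'; python3 -m crank '[[[0,0,-0.1,0,0,0,0],[0,0,-0.1,0,0,0,0],[0,0,0,0,0,0,0]]]'
```

```text
clock: 12.98
position: [0.4478, 0.1703, 0.0372]
ee_rot: [0.704, 0.71, -0.0, 0.0]
ft_force: [0.8, 0.0, -0.4]
grip_width: 0.157
grasp_force: 88.7
clock: 13.35
position: [0.4477, 0.1684, 0.0372]
ee_rot: [0.704, 0.71, -0.0, 0.0]
ft_force: [-0.3, 0.8, -1.7]
grip_width: 0.157
grasp_force: 88.7
```

```bash
for i in 1; do :; done; python3 -m crank '[[[0,0,-0.1,0,0,0,0],[0,0,0,0,0,0,0]]]'; python3 -m crank '[[[0,0,-0.05,0,0,0,0],[0,0,0,0,0,0,0]]]'
```

```text
clock: 13.6
position: [0.4477, 0.1674, 0.0372]
ee_rot: [0.704, 0.71, -0.0, 0.0]
ft_force: [0.5, 1.3, -1.0]
grip_width: 0.158
grasp_force: 88.7
clock: 13.85
position: [0.4477, 0.1672, 0.0373]
ee_rot: [0.704, 0.71, 0.0, -0.0]
ft_force: [-0.7, 2.7, 0.0]
grip_width: 0.158
grasp_force: 88.7
```

```bash
python3 -m crank '[[[0,0,-0.05,0,0,0,0],[0,0,0,0,0,0,0]]]'
```

```text
clock: 14.1
position: [0.4478, 0.1671, 0.0374]
ee_rot: [0.704, 0.71, 0.0, -0.0]
ft_force: [-0.3, 4.8, 1.1]
grip_width: 0.152
grasp_force: 88.9
```

```bash
python3 -m crank '[[[0,0,-0.05,0,0,0,0],[0,0,0,0,0,0,0],[0,0,0,0,0,0,0],[0,0,0,0,0,0,0],[0,0,0,0,0,0,0],[0,0,0,0,0,0,0]]]'; python3 - <<'E'
from h import *
o=manip.get_obs();print(o['ft_force'])
p,d=eyes.camera('scene')
q,d=eyes.camera('top');np.savez('top6.npz',p=q)
b=cv2.resize(p[185:275,280:400],None,fx=5,fy=5,interpolation=cv2.INTER_CUBIC)[:,:,::-1]
a=cv2.resize(q[220:275,220:400],None,fx=3.3333,fy=3.3333,interpolation=cv2.INTER_CUBIC)[:,:600,::-1]
cv2.imwrite('pics/b6.png',np.vstack([b,a[:140]]))
E
```

```text
clock: 14.85
position: [0.4478, 0.1671, 0.0375]
ee_rot: [0.704, 0.711, 0.001, -0.0]
ft_force: [-0.7, 6.1, 0.6]
grip_width: 0.158
grasp_force: 89.0
[-0.72025009  6.14717399  0.64008718]
```

View pics/b6.png

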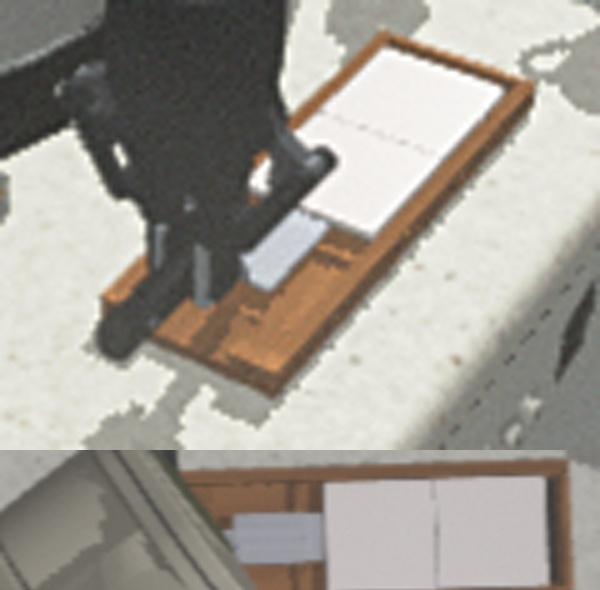

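The two tiles sit flush, with only a hairline joint at column 437 of the strip; the push holds about 6 N. Now I return the turner to its old spot.

```bash
python3 -m crank '[[[0,0,0.5,0,0,0,0],[0,0,0.8,0.5,0,0,0],[0,0,0.9,1.5,0,0,0],[0,0,1,2,0,0,0],[0,0,2,1,0,0,0],[0,0,3,0,0,0,0],[0,0,3,0,0,0,0],[0,-0.5,1,0,0,0,7],[0,-0.5,0,0,0,0,7],[0,-0.5,0,0,0,0,7],[0,-0.5,0,0,0,0,7],[0,-0.5,0,0,0,0,7],[0,-0.5,0,0,0,0,7],[0,-0.25,0,-1,0,0,7],[0,0,0,-2,0,0,7],[0,0,0,-2,0,0,0],[0,0,0,-1,0,0,0],[0,0,0,0,0,0,0],[0,0,0,0,0,0,0]]]'
```

```text
clock: 17.32
position: [0.4156, 0.2884, 0.0278]
ee_rot: [0.288, 0.958, 0.0, 0.0]
ft_force: [0.8, 0.1, -1.5]
grip_width: 0.156
grasp_force: 88.7
```

```bash
python3 -m crank '[[[0,0,0,-0.25,0,0,0],[0,0,0,-0.2,0,0,0],[0,0,0,0,0,0,0]]]'; python3 -m crank '[[[0,0,0,-0.05,0,0,0],[0,0,0,0,0,0,0]]]'
```

```text
clock: 17.7
position: [0.4155, 0.288, 0.0229]
ee_rot: [0.288, 0.958, 0.0, 0.0]
ft_force: [-0.1, 0.5, 1.0]
grip_width: 0.158
grasp_force: 89.0
clock: 17.95
position: [0.4154, 0.2882, 0.0226]
ee_rot: [0.288, 0.958, 0.0, 0.0]
ft_force: [-1.5, -0.6, 4.6]
grip_width: 0.158
grasp_force: 89.6
```

```bash
python3 -m crank '[[[1.8,0,0,0,0,0,0],[2.4,0,0,0,0,0,0],[3.5,0,0,0,0,0,0],[4.5,0,0,0,0,0,0],[4.5,0,0,0,0,0,0],[4.5,0,0,0,0,0,0],[4.5,0,0,1,0,0,0],[4.5,0,0,2,0,0,0],[4.5,0,0,4,0,0,0],[4.5,0,0,5,0,0,0],[4.5,-1,-5,4,0,0,0],[4.5,-1,-5,0,0,0,0],[4.5,0,-5,0,0,0,0],[4.5,0,-5,0,0,0,0],[4.5,0,-5,0,0,0,0],[4.5,0,-5,0,0,0,0],[4.5,0,-5,0,0,0,0],[4.5,0,-5,0,0,0,0],[4.5,0,0,0,0,0,0],[4.5,0,0,0,0,0,0]]]'; python3 - <<'E'
from h import *
p,d=eyes.camera('scene');cv2.imwrite('pics/s7.png',p[:,:,::-1])
q,d=eyes.camera('top');cv2.imwrite('pics/t7.png',q[:,:,::-1])
E
```

```text
clock: 20.45
position: [0.396, -0.1093, 0.1817]
ee_rot: [0.288, 0.958, 0.0, 0.001]
ft_force: [0.6, 0.7, 0.5]
grip_width: 0.527
grasp_force: 0.0
```

View pics/s7.png

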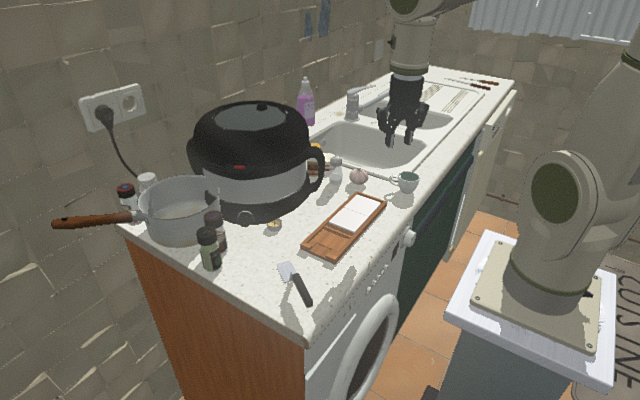

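The turner stands where it was, at (295,285), and the two tiles lie together at (355,213). The bystanders have not moved and the arm is clear.

```bash
python3 -c "
from workcell import job
print(job.hand_in())"
```

```text
the job is handed in; nothing more can be done
None
```

The job is handed in at about 20 s on the clock: the tile lies glazed side up and flat, pushed against the stuck tile with about 6 N, the turner stands back in its place, and the other things look unmoved in the last picture.

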